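Close the sample jar with its lug-thread cap

TASK

Close the sample jar that stands clamped in its stand: set its black cap squarely on the neck, turn it backwards (anticlockwise seen from above) under light pressure until you feel the thread drop in, then screw it down clockwise until it is snug on the sealing ring. Do not force the cap at any moment, leave it on the jar, and leave the dropper bottle and the conical flask beside the work where they stand.

Things in the scene. Friction and masses are not known exactly. Their poses are not given: they have to be found in the camera images.
- cap_center (a point): Middle of the loose black screw cap lying open side down on the worktop: diameter 60 mm (61 over its fine ribs), height 26 mm, about 60 g, skirt 3 mm thick (bore 54 mm). The point is on its axis, 13 mm above its lower edge; z is its axis, up. Inside, four equal lugs 90 degrees apart, from 5 to 9 mm above the lower edge, come in to radius 21.5 mm; from outside nobody sees where they lie.
- cap: The same cap; origin on its axis at the lower edge, z up. It cracks if forced: all contact forces between cap and jar, added up, must stay under 50 N, that is some 25 N of pressing or 0.8 N m of twist against a stop. Pressing with 4 to 8 N is ample for the search; screwing takes under 0.3 N m until the stop, and 0.4 N m at the stop is snug.
- jar_mouth (a point): Centre of the rim of the amber jar's neck, on its upright axis, 124 mm above the worktop. It is fixed to the stand, not to the jar: its yaw says nothing of where the threads start. Neck 40 mm in diameter (50 over the thread) and 28 mm high, then the jar widens to 72 mm. A cap set on at random mostly rests with its lugs on the threads, cap_center 2.5 to 8.5 mm above this point.
- jar_thread (a point): Point on the neck's axis 8 mm below the rim, amid the thread: right-handed, four starts. Each thread runs 67 degrees clockwise, falling 4.5 mm, into an upright stop rib; then a gap of 17 degrees to the next start. Lugs (4 mm wide) lying on top, turned clockwise, jam on the ribs; turned anticlockwise (under 85 degrees) they drop into the gaps. Off a rib they may first step 5 mm down on to a thread.
- cap_home (a point): Where cap_center lies when the cap is screwed home: on the jar's axis, 6 mm below the rim. After the drop the cap lies on the sealing ring with cap_center 3 mm above this point; turned on anticlockwise its lugs would wedge on the ribs. From there 65 to 75 degrees clockwise, while it sinks these 3 mm, bring the lugs up to the ribs, where the twist rises sharply.
- seal (a joint): Squash, in m, of the black rubber sealing ring on the jar's rim (39 mm in diameter, standing 4 mm above the rim): 0 free, about 0.003 with the cap screwed home. It springs back, at 2.5 N per mm, when nothing holds the cap down.
- stand: Fixed jar stand: dark steel foot, 116 mm in diameter and 14 mm high, and on posts a rubber-lined clamp collar with a pinch screw (87 mm in diameter, 34 to 56 mm above the worktop) that holds the jar. Origin under the foot's centre, on the jar's axis; z up. The rubber lets the jar twist a little, about 9 N m per rad.
- flask_mid (a point): Bystander: conical glass flask, 65 mm in diameter, 105 mm high, standing on the worktop; the point is on its axis, 52 mm above its foot.
- dropper_mid (a point): Bystander: small amber dropper bottle with a black teat, 33 mm in diameter, 100 mm high, standing on the worktop; the point is on its axis, 50 mm above its foot.

How it is judged:
By the outcome, as a careful person would: the job done as asked, in the order asked, and still so for the second after the job is handed in, with the robot touching nothing.
It also fails if it takes over 64 s, if anything falls off the work surface, if the arm or the gripper's body presses on something with over 40 N, if the wrist force passes 120 N, or if a joint passes its speed limit or range.

ROBOT

A 7-joint arm with a two-finger parallel gripper is mounted at the origin on a cart in front of the work surface, level with it; the furniture and walls round the work are solid. World frame = base frame: x ahead of the robot, y to its left, z up, the work surface at z = 0. Lengths are in mm, angles in rad, forces in N, time in s.
With the tool pointing down it reaches from about 425 to 875 mm from the base axis. Payload 8.4 kg.
Tool frame: the origin (TCP) lies at the centre of the arm's flange, where the gripper is bolted on; the fingertips stand 173 mm ahead of it and the grasp point (between the pads) lies 155 mm ahead of it; z points along the fingers, y is the direction in which the jaws open and shut (so a half turn about z gives the same grasp; the last joint's range is limited). The gripper opens to 85 mm and grips with 20 to 120 N. Pads are 22 mm wide; open, the fingers measure 114 mm over their backs; the gripper's body (76 mm by 85 mm) begins 54 mm behind the grasp point. The pads swing forward as they close: fully open they stand 13 mm farther back than shut.
Start: joints at [1.154, 0.333, 0.04, 1.465, -0.013, 1.343, -0.059], TCP at [203.089, -617.437, 404.708] pointing down, gripper open.
Joint ranges: [-2.58, 2.58], [-0.38, 2.09], [-1.3, 1.39], [0.25, 2.4], [-1.5, 4.64], [0.08, 2.09], [-2.65, 2.65]. Speed limits (rad/s): [2.22, 2.22, 2.79, 2.79, 3.14, 3.14, 3.14].

INTERFACE

Orientations are given as a rotation vector (axis times angle).
In Python, from bench import robot gives the robot as it stands.
- The arm moves only by the tool play_rows, never from a script. Its argument "plan" is a list of rows, each a list of 5 numbers: the closure in counts, from 0 (fully open) to 255 (shut), then the shift along the tool's x, y, z in m, then the turn about the tool's z in rad. A call has 1 to 10 rows; each row shifts and turns the pose as measured when the row begins, along the tool's axes as they then stand; what a row does not reach is not made up. A row lasts 1/12 s, in which the tool goes at most 41.7 mm and 7.16 degrees, less where a joint would pass 70% of its speed; a pose out of reach is approached as far as the arm can. A call with a gripper value outside its range is refused whole. The fingers move at their own pace and stop on an object; "newtons" is the grip in N (left out, the last holds). Time passes only in rows, so rows that do not move let the fingers close. It gives the time, the measured TCP pose, the force and the opening at its end, in the units of the state.
- robot.observe(): the state, without advancing time (a new reading comes with each control period).
- robot.capture(name): name is "scene" or "top" or "wrist"; returns a dict with "pixels" (400x640x3 uint8, red, green, blue), "fx", "fy", "cx", "cy" (pixels), "pose" (4x4, takes a point from camera to world coordinates). Camera axes: x right, y down, z forward; pixel columns grow to the right and rows downward; lengths in mm; the calibration is good to about 2 mm. A picture is of the moment at which its call begins. There is no depth.
- robot.close_job(): hands the job in, once; it reports no verdict.
The state is a dict: "t": time; "qpos": joint angles; "joint_velocities": joint speeds; "effort": joint torques, N m; "ee_pos": TCP position; "tool_rot": TCP orientation; "ft_force": force on the tool from outside, world axes, zero at the start; "torque": the same for the moment, N m; "opening": finger opening in mm.
Only numpy, scipy, OpenCV 4.12 (cv2) and the standard library are available. Lean on these libraries where they do the work, as an engineer would, in place of code of your own. Each camera call takes 0.05 s, during which the arm holds its last target. There are 200 camera calls.

## Working session

There is one attempt and no reset: what is moved stays moved. The work goes in short steps, Python scripts to look and compute and a tool call to move; the robot and the scene stay as the last step left them, time stands still between calls to the robot, and variables do not carry over. Pictures are saved under pics/ and viewed, on a budget of 10 in all, crops included, one or two more only if the job needs it, and the job is handed in when it is done.

Besides the shell and the picture viewer there is one more tool, called after "Emit:" as name(argument=value, ...), one argument or row to a line, values as JSON. play_rows: Moves the arm, as the interface text tells. Its arguments: {"type":"object","properties":{"plan":{"type":"array"},"newtons":{"type":"number"}},"required":["plan"]}

```bash
mkdir -p pics; ls
cat > h.py <<'E'
import numpy as np, cv2
from bench import robot
from scipy.spatial.transform import Rotation as R
def cap(n,f):
    c=robot.capture(n); cv2.imwrite('pics/'+f,cv2.cvtColor(c['pixels'],cv2.COLOR_RGB2BGR)); return c
def ray(c,u,v,z):
    P=np.array(c['pose']); d=P[:3,:3]@[(u-c['cx'])/c['fx'],(v-c['cy'])/c['fy'],1]; o=P[:3,3]
    return o+d*(z-o[2])/d[2]
def proj(c,p):
    P=np.array(c['pose']); q=P[:3,:3].T@(np.array(p)-P[:3,3]); return c['cx']+c['fx']*q[0]/q[2], c['cy']+c['fy']*q[1]/q[2]
E
python3 - <<'E'
from h import *
print(robot.observe())
import pickle
d={}
for n in("scene","top"):
    d[n]=cap(n,n+'.png'); print(n,d[n]['fx'],d[n]['cx'],d[n]['cy'],np.round(d[n]['pose'],3))
pickle.dump(d,open('d.pkl','wb'))
E
```

```text
pics
{'t': 0.0, 'qpos': array([ 1.15381756,  0.33393496,  0.03983383,  1.46627209, -0.01342496,
        1.34330265, -0.05850106]), 'joint_velocities': array([-7.29372800e-05,  1.99647010e-04,  1.32031392e-03,  2.06021529e-03,
        1.92349251e-03,  4.53533125e-04,  2.23038428e-03]), 'effort': array([-1.79528715e-04, -6.58539820e+01,  1.36497639e+00, -4.05546355e+01,
        1.66342291e-02,  1.27237692e-02,  5.34472383e-05]), 'ee_pos': array([ 203.05986602, -617.28524895,  403.80451527]), 'tool_rot': array([-3.10041965e+00, -4.96833618e-01,  5.26994556e-04]), 'ft_force': array([-0.46997063, -0.24508558, -0.78703713]), 'torque': array([-0.02247347,  0.02584896, -0.05829792]), 'opening': 85.43638628931883}
scene 496.0610356356634 312.9268690985342 197.28374210192308 [[-7.70000e-01 -3.61000e-01  5.26000e-01  4.03420e+01]
 [-6.38000e-01  4.51000e-01 -6.24000e-01  5.26945e+02]
 [-1.30000e-02 -8.16000e-01 -5.78000e-01  6.78681e+02]
 [ 0.00000e+00  0.00000e+00  0.00000e+00  1.00000e+00]]
top 427.14209805061586 321.90400002254887 198.76075545014245 [[-1.900000e-02 -9.860000e-01  1.660000e-01  3.780260e+02]
 [-1.000000e+00  1.800000e-02 -7.000000e-03 -9.586600e+01]
 [ 4.000000e-03 -1.660000e-01 -9.860000e-01  1.003109e+03]
 [ 0.000000e+00  0.000000e+00  0.000000e+00  1.000000e+00]]
```

View pics/scene.png

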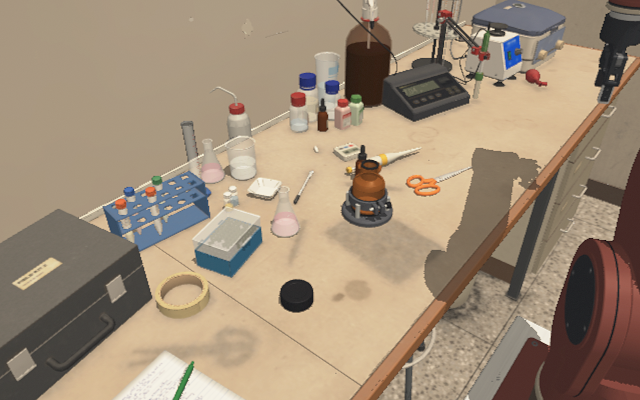

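View pics/top.png

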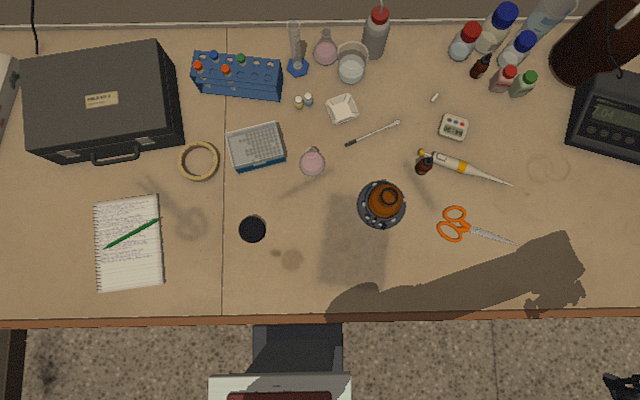

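The scene view shows the cap at (297,295) and the jar at (370,190), with the flask at (286,215) and the dropper behind the jar at (362,160). The top view shows the cap at (252,229), the jar mouth near (389,196), the flask at (313,161) and the dropper at (424,166).

Run:
```python
from h import *
import pickle
d=pickle.load(open('d.pkl','rb'))
def blob(c,box,thr=60):
    x0,y0,x1,y1=box; g=c['pixels'][y0:y1,x0:x1].max(2)<thr
    n,l,s,ce=cv2.connectedComponentsWithStats(g.astype(np.uint8)); i=1+s[1:,4].argmax()
    return s[i,:4]+[x0,y0,0,0],ce[i]+[x0,y0],s[i,4]
t=d['top'];s=d['scene']
for c,b in((t,(230,205,275,250)),(s,(270,270,325,320))):
    bb,ce,a=blob(c,b); print(bb,ce,a,ray(c,*(ce+.0),13),ray(c,*ce,20))
for n,p,z in(("jar",(389,196),128),("flask base",(313,161),20),("flask top?",(313,155),100),("dropper",(424,166),50)): print(n,ray(t,*p,z))
print(ray(s,370,163,128), ray(s,286,232,0))
a=cv2.resize(t['pixels'][165:240,340:440],None,fx=6,fy=6,interpolation=2); b=cv2.resize(s['pixels'][145:230,320:420],None,fx=6,fy=6,interpolation=2)
b=b[:450]
cv2.imwrite('pics/crop.png',cv2.cvtColor(np.vstack([a,b])[:,:],cv2.COLOR_RGB2BGR)[:900])
im=cv2.imread('pics/crop.png'); im=np.hstack([im[:450],im[450:]]); cv2.imwrite('pics/crop.png',cv2.resize(im,(800,300)))
```

```text
[239 216  27  27] [251.8794964  229.14748201] 556 [476.14887142  60.9339386   13.        ] [475.45515081  59.82537473  20.        ]
[280 280  33  32] [296.37024221 295.35409458] 867 [473.75666465  64.31262165  13.        ] [469.19907074  69.17744854  20.        ]
jar [ 528.60599589 -241.85164644  128.        ]
flask base [634.60401305 -83.52382352  20.        ]
flask top? [627.19794849 -84.73698052 100.        ]
dropper [ 610.39897112 -338.36374239   50.        ]
[ 527.98883849 -240.50781588  128.        ] [621.58485563 -69.87930221   0.        ]
```

View pics/crop.png

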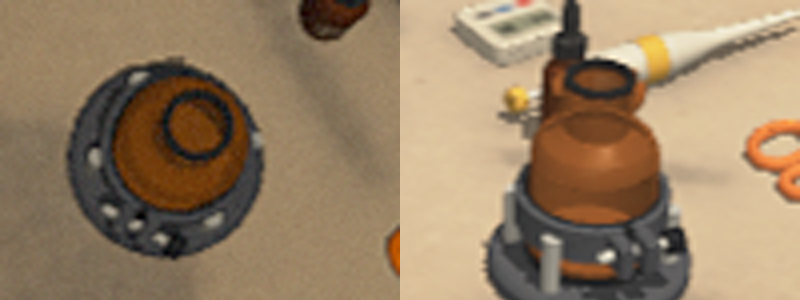

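The ring centre in the crop corresponds to top (389.5,196.3) and scene (370.2,164.2). Both views put the jar near (528,-241). I'll move toward it and check from near.

Emit:
play_rows(
  plan=[
    [0, 0.034, -0.0205, 0, 0],
    [0, 0.034, -0.0205, 0, 0],
    [0, 0.034, -0.0205, 0, 0],
    [0, 0.034, -0.0205, 0, 0],
    [0, 0.034, -0.0205, 0, 0],
    [0, 0.034, -0.0205, 0, 0],
    [0, 0.034, -0.0205, 0, 0],
    [0, 0.034, -0.0205, 0, 0],
    [0, 0.034, -0.0205, 0, 0],
    [0, 0.03, -0.02, 0, 0],
  ],
)

```text
t: 0.93
ee_pos: [460.8, -313.2, 397.9]
tool_rot: [-3.102, -0.467, 0.014]
ft_force: [1.5, -0.2, -0.9]
opening: 85.1
```

Run:
```python
from h import *
c=cap('wrist','w1.png'); print(robot.observe()['ee_pos'],robot.observe()['qpos'].round(2),c['fx'],np.round(c['pose'],3),proj(c,(528,-241,128)),proj(c,(475.5,62,20)))
```

```text
[ 465.65592364 -306.13046622  397.86182277] [ 0.7   0.17 -0.22  1.69  0.04  1.3  -0.79] 343.7586912622283 [[ 2.95000e-01 -9.05000e-01 -3.07000e-01  5.36460e+02]
 [-9.55000e-01 -2.81000e-01 -8.80000e-02 -2.88798e+02]
 [-6.00000e-03  3.19000e-01 -9.48000e-01  3.65423e+02]
 [ 0.00000e+00  0.00000e+00  0.00000e+00  1.00000e+00]] (np.float64(246.79723191091819), np.float64(72.90024795235712)) (np.float64(-64.40557318770351), np.float64(30.57380103453906))
```

View pics/w1.png

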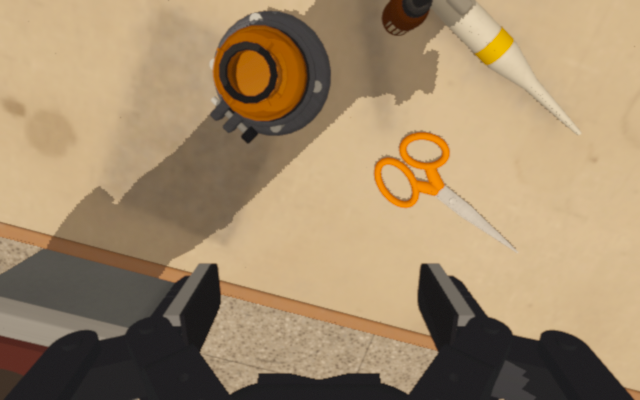

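```bash
cat >> h.py <<'E'
def ring(c,guess,thr=60,zz=128,lo=300,hi=8000,pr=60):
    g=(c['pixels'].max(2)<thr).astype(np.uint8); out=[]
    for k in cv2.findContours(g,cv2.RETR_EXTERNAL,cv2.CHAIN_APPROX_NONE)[0]:
        a=cv2.contourArea(k)
        if lo<a<hi and len(k)>5:
            e=cv2.fitEllipse(cv2.convexHull(k)); 
            if np.hypot(*(np.array(e[0])-guess))<pr: out.append((np.round(e[0],1),np.round(e[1],1),a,ray(c,*e[0],zz).round(1)))
    return out
E
python3 - <<'E'
from h import *
c=robot.capture('wrist'); g=proj(c,(528,-241,128)); print(g)
for t in(40,60,80): print(t,ring(c,g,t))
for n,p in(('top',(389.5,196)),('scene',(370,164))):
    c=robot.capture(n)
    for t in(50,70): print(n,t,ring(c,p,t,lo=10,hi=400,pr=8))
E
```

```text
(np.float64(257.8852908458492), np.float64(84.60521367505206))
40 [(array([259.9,  84.7]), array([52.9, 56.8]), 457.0, array([ 528.4, -242.3,  128. ]))]
60 [(array([258.8,  83.8]), array([55.5, 59.1]), 2475.0, array([ 528.7, -241.5,  128. ]))]
80 [(array([258.8,  83.6]), array([56.4, 60.2]), 2567.0, array([ 528.8, -241.4,  128. ])), (array([275.8,  86.3]), array([117.6, 132. ]), 3823.0, array([ 530.5, -252.5,  128. ]))]
top 50 [(array([388.9, 196. ]), array([16.9, 17.4]), 214.5, array([ 528.7, -241.7,  128. ]))]
top 70 [(array([388.8, 196. ]), array([17.4, 18.2]), 227.5, array([ 528.6, -241.5,  128. ]))]
scene 50 [(array([368. , 157.9]), array([17.5, 27.2]), 157.0, array([ 543.2, -255.2,  128. ]))]
scene 70 []
```

The wrist view shows the jar ring at (259,84). All views agree on the jar axis at (528.7,-241.5). Next I go over the cap.

Emit:
play_rows(
  plan=[
    [0, 0.012, -0.038, 0, 0],
    [0, 0.012, -0.038, 0, 0],
    [0, 0.012, -0.038, 0, 0],
    [0, 0.012, -0.038, 0, 0],
    [0, 0.012, -0.038, 0, 0],
    [0, 0.012, -0.038, 0, 0],
    [0, 0.012, -0.038, 0, 0],
    [0, 0.012, -0.038, 0.01, 0],
    [0, 0.008, -0.025, 0.02, 0],
    [0, 0, 0, 0, 0],
  ],
)

```text
t: 1.97
ee_pos: [459.8, 26.7, 365.7]
tool_rot: [-3.113, -0.418, 0.017]
ft_force: [-1.0, -0.3, 0.5]
opening: 85.1
```

```bash
cat >> h.py <<'E'
def st():
    o=robot.observe(); T=R.from_rotvec(o['tool_rot']).as_matrix(); print('t',round(o['t'],2),'p',o['ee_pos'].round(1),'yaw',np.degrees(np.arctan2(T[1,0],T[0,0])).round(2),'z',T[:,2].round(4),'f',o['ft_force'].round(1),'m',o['torque'].round(2),'op',round(o['opening'],1),'q7',o['qpos'][6].round(2)); return o,T
def to(p):
    o,T=st(); print('tool shift to',p,(T.T@(np.array(p)-o['ee_pos'])).round(1))
E
python3 - <<'E'
from h import *
c=cap('wrist','w2.png')
c=cap('wrist','w2.png'); g=proj(c,(475.5,62,20)); print(g)
for z in(13,26):
  for t in(50,70): print(t,ring(c,g,t,zz=z))
to((475.5,62,300))
E
```

```text
(np.float64(284.9364040941706), np.float64(145.27306353042957))
50 [(array([285.7, 143. ]), array([61.1, 62.5]), 304.5, array([476.4,  62.1,  13. ]))]
70 [(array([284.9, 144.6]), array([64.2, 65.6]), 3229.5, array([474.8,  62.6,  13. ]))]
50 [(array([285.7, 143. ]), array([61.1, 62.5]), 304.5, array([478.8,  61.5,  26. ]))]
70 [(array([284.9, 144.6]), array([64.2, 65.6]), 3229.5, array([477.3,  61.9,  26. ]))]
t 2.07 p [460.8  22.7 367.9] yaw 15.1 z [-0.0085 -0.0026 -1.    ] f [ 0.5 -1.2  0.2] m [ 0.   -0.01  0.04] op 85.2 q7 -1.45
tool shift to (475.5, 62, 300) [ 25.1 -34.2  67.6]
```

View pics/w2.png

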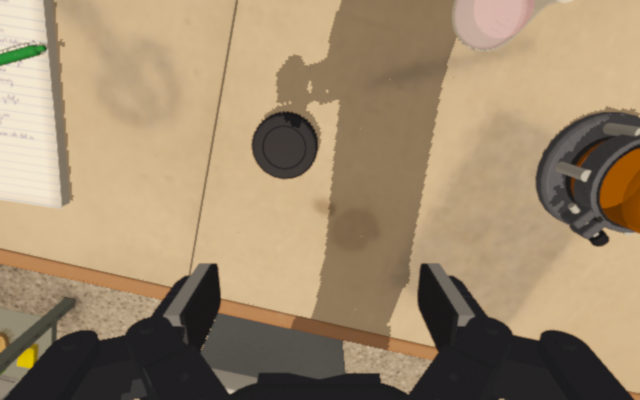

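The wrist view shows the cap at (285,145), which places its axis at about (476,62). I'll turn the wrist now, to leave joint 7 free for the screwing, and descend.

Emit:
play_rows(
  plan=[
    [0, 0.012, -0.017, 0.015, 0],
    [0, 0.012, -0.017, 0.015, 0.0],
    [0, 0, 0, 0.015, 0.125],
    [0, 0, 0, 0.015, 0.125],
    [0, 0, 0, 0.015, 0.125],
    [0, 0, 0, 0.015, 0.125],
    [0, 0, 0, 0.015, 0.125],
    [0, 0, 0, 0.015, 0.125],
    [0, 0, 0, 0.01, 0.125],
    [0, 0, 0, 0, 0.06],
  ],
)

```text
t: 2.9
ee_pos: [481.1, 35.9, 236.2]
tool_rot: [2.942, -1.071, 0.003]
ft_force: [-0.5, -0.0, 0.3]
opening: 85.2
```

Run:
```python
from h import *
robot.capture('wrist');c=cap('wrist','w3.png'); g=proj(c,(476,62,20)); print(g)
for t in(50,70): print(t,ring(c,g,t,zz=13,hi=20000),ring(c,g,t,zz=26,hi=20000))
to((476,62,215))
```

```text
(np.float64(287.9123894970821), np.float64(263.01220051823196))
50 [(array([289.9, 258.9]), array([ 96.3, 102. ]), 1223.5, array([474.9,  62.1,  13. ]))] [(array([289.9, 258.9]), array([ 96.3, 102. ]), 1223.5, array([479.4,  56.8,  26. ]))]
70 [(array([290., 259.]), array([ 98.9, 102.5]), 7765.5, array([474.7,  62.1,  13. ]))] [(array([290., 259.]), array([ 98.9, 102.5]), 7765.5, array([479.3,  56.9,  26. ]))]
t 3.0 p [481.6  36.1 237.6] yaw -39.7 z [-1.000e-04 -1.050e-02 -9.999e-01] f [0.8 1.1 0.6] m [ 0.01  0.01 -0.01] op 85.7 q7 -2.53
tool shift to (476, 62, 215) [-21.  -16.6  22.3]
```

Positive turn lowers joint 7, so I turn back the other way.

Emit:
play_rows(
  plan=[
    [0, 0, 0, 0, -0.125],
    [0, 0, 0, 0, -0.125],
    [0, 0, 0, 0, -0.125],
    [0, 0, 0, 0, -0.125],
    [0, 0, 0, 0, -0.125],
    [0, 0, 0, 0, -0.125],
    [0, 0, 0, 0, -0.125],
    [0, 0, 0, 0, -0.125],
    [0, 0, 0, 0, -0.125],
    [0, 0, 0, 0, -0.125],
  ],
)

```text
t: 3.83
ee_pos: [486.9, 20.3, 244.6]
tool_rot: [3.0, 0.867, 0.007]
ft_force: [1.0, -0.5, 0.4]
opening: 85.2
```

Emit:
play_rows(
  plan=[
    [0, 0, 0, 0, -0.125],
    [0, 0, 0, 0, -0.125],
    [0, 0, 0, 0, -0.1],
    [0, 0, 0, 0, 0],
  ],
)

```text
t: 4.17
ee_pos: [488.9, 13.9, 247.6]
tool_rot: [2.79, 1.392, 0.006]
ft_force: [0.4, -0.3, 0.2]
opening: 85.3
```

Run:
```python
from h import *
robot.capture('wrist');c=cap('wrist','w3.png'); g=proj(c,(476,62,20)); print(g)
for t in(50,70): print(t,ring(c,g,t,zz=13,hi=20000),ring(c,g,t,zz=26,hi=20000))
to((475.5,62,215))
```

```text
(np.float64(243.20886796112558), np.float64(172.94553784824268))
50 [(array([243.8, 169.5]), array([ 99.2, 102.7]), 2760.0, array([475.5,  62.9,  13. ]))] [(array([243.8, 169.5]), array([ 99.2, 102.7]), 2760.0, array([479.5,  63.8,  26. ]))]
70 [(array([241.7, 170.6]), array([103.8, 105.5]), 8414.5, array([474. ,  63.1,  13. ]))] [(array([241.7, 170.6]), array([103.8, 105.5]), 8414.5, array([478.1,  64. ,  26. ]))]
t 4.27 p [488.8  14.1 247.4] yaw 52.49 z [ 0.0137 -0.0195 -0.9997] f [ 0.1 -0.6 -0.5] m [ 0.05  0.02 -0.06] op 85.5 q7 -0.93
tool shift to (475.5, 62, 215) [ 30.1 -40.4  31.3]
```

Emit:
play_rows(
  plan=[
    [0, 0.008, -0.01, 0.004, 0],
    [0, 0.008, -0.01, 0.004, 0],
    [0, 0.008, -0.01, 0.004, 0],
    [0, 0.006, -0.01, 0.004, 0],
    [0, 0, 0, 0, 0],
    [0, 0, 0, 0, 0],
  ],
)

```text
t: 4.77
ee_pos: [476.9, 59.9, 231.4]
tool_rot: [2.809, 1.347, 0.009]
ft_force: [0.0, 0.1, 0.2]
opening: 85.8
```

Run:
```python
from h import *
to((475.5,62,215)); robot.capture('wrist'); to((475.5,62,215))
```

```text
t 4.77 p [476.9  59.9 231.4] yaw 51.22 z [ 0.0168 -0.0213 -0.9996] f [0.  0.1 0.2] m [ 0.02 -0.02 -0.05] op 85.8 q7 -1.07
tool shift to (475.5, 62, 215) [ 0.8 -2.9 16.4]
t 4.82 p [476.9  59.8 231.5] yaw 51.22 z [ 0.0167 -0.0212 -0.9996] f [-0.4  0.8  0.1] m [ 0.   -0.04 -0.04] op 85.2 q7 -1.07
tool shift to (475.5, 62, 215) [ 0.9 -2.9 16.4]
```

Emit:
play_rows(
  plan=[
    [0, 0, 0, 0, 0],
    [0, 0, 0, 0, 0],
    [0, 0, 0, 0, 0],
    [0, 0, 0, 0, 0],
  ],
)

```text
t: 5.15
ee_pos: [478.0, 57.3, 232.4]
tool_rot: [2.811, 1.339, 0.01]
ft_force: [-0.8, -0.2, -0.3]
opening: 85.3
```

Run:
```python
from h import *
to((475.5,62,215)); robot.capture('wrist'); to((475.5,62,215))
```

```text
t 5.15 p [478.   57.3 232.4] yaw 50.92 z [ 0.0179 -0.0221 -0.9996] f [-0.8 -0.2 -0.3] m [-0.03  0.11 -0.01] op 85.3 q7 -1.07
tool shift to (475.5, 62, 215) [ 2.2 -5.4 17.2]
t 5.2 p [478.   57.2 232.4] yaw 50.92 z [ 0.018  -0.0221 -0.9996] f [0.1 0.6 0.4] m [-0.03  0.02  0.  ] op 85.8 q7 -1.07
tool shift to (475.5, 62, 215) [ 2.2 -5.4 17.2]
```

Emit:
play_rows(
  plan=[
    [0, 0.001, -0.003, 0.009, 0],
    [0, 0.001, -0.003, 0.009, 0],
    [0, 0.001, -0.003, 0.009, 0],
    [0, 0.001, -0.003, 0.009, 0],
    [0, 0.0005, -0.001, 0, 0],
  ],
)

```text
t: 5.62
ee_pos: [470.6, 68.4, 192.0]
tool_rot: [2.812, 1.336, 0.01]
ft_force: [-0.8, -0.6, 0.5]
opening: 85.4
```

```bash
cat >> h.py <<'E'
def grasp(p):  # tool shift bringing the grasp point (155 ahead) to p
    o,T=st(); g=o['ee_pos']+155*T[:,2]; print('grasp',g.round(1),'shift',(T.T@(np.array(p)-g)).round(1),'q',o['qpos'].round(4)); return o,T,g
E
python3 - <<'E'
from h import *
robot.capture('wrist');c=cap('wrist','w4.png'); g=proj(c,(475,62.5,20)); print(g)
for t in(40,60): print(t,ring(c,g,t,zz=13,hi=40000),ring(c,g,t,zz=26,hi=40000))
grasp((474.8,62.6,18))
E
```

```text
(np.float64(325.51261732887906), np.float64(270.7857777374934))
40 [(array([325., 264.]), array([126.3, 131.7]), 9467.0, array([474.8,  62.2,  13. ]))] [(array([325., 264.]), array([126.3, 131.7]), 9467.0, array([478.9,  68.2,  26. ]))]
60 [(array([324.5, 264.1]), array([129. , 132.1]), 13093.5, array([474.6,  62.3,  13. ]))] [(array([324.5, 264.1]), array([129. , 132.1]), 13093.5, array([478.7,  68.3,  26. ]))]
t 5.72 p [471.3  68.5 193.4] yaw 50.84 z [ 0.0194 -0.022  -0.9996] f [-0.9  0.8 -0.1] m [0.01 0.01 0.05] op 85.8 q7 -1.14
grasp [474.3  65.1  38.5] shift [-1.6  1.3 20.6] q [ 0.3567  0.2775 -0.663   2.0752  0.2622  0.8503 -1.1439]
```

View pics/w4.png

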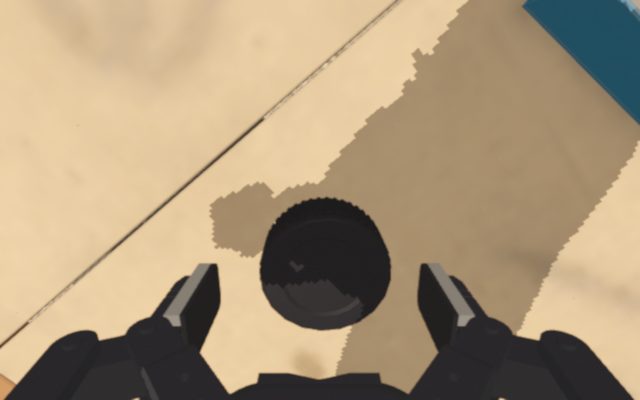

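The wrist view shows the cap at (325,264), centred between the open pads. I descend 20 mm and grip.

Emit:
play_rows(
  plan=[
    [0, -0.0005, 0, 0.007, 0],
    [0, -0.0005, 0, 0.007, 0],
    [0, 0, 0, 0.006, 0],
    [100, 0.0003, -0.0005, 0, 0],
    [255, 0.0003, -0.0005, 0, 0],
    [255, 0.0003, -0.0005, 0, 0],
    [255, 0.0003, -0.0005, 0, 0],
    [255, 0.0003, -0.0005, 0, 0],
  ],
  newtons=40,
)

```text
t: 6.38
ee_pos: [471.1, 69.7, 172.5]
tool_rot: [2.811, 1.334, 0.014]
ft_force: [0.1, -0.3, -1.3]
opening: 58.7
```

Run:
```python
from h import *
grasp((474.7,62.3,18))
```

```text
t 6.38 p [471.1  69.7 172.5] yaw 50.78 z [ 0.0211 -0.0229 -0.9995] f [ 0.1 -0.3 -1.3] m [0.02 0.02 0.06] op 58.7 q7 -1.18
grasp [474.4  66.1  17.6] shift [-2.8  2.7 -0.3] q [ 0.3365  0.3135 -0.6483  2.0888  0.2997  0.8086 -1.1798]
```

Emit:
play_rows(
  plan=[
    [255, 0, 0, -0.025, 0],
    [255, 0, 0, -0.035, 0],
    [255, 0, 0, -0.035, 0],
    [255, 0, 0, -0.035, 0],
    [255, 0, 0, -0.025, 0],
    [255, -0.02, 0.023, -0.01, 0],
    [255, -0.024, 0.028, 0, 0],
    [255, -0.024, 0.028, 0, 0],
    [255, -0.024, 0.028, 0, 0],
    [255, -0.02, 0.023, 0, 0],
  ],
)

```text
t: 7.22
ee_pos: [497.6, -91.2, 352.4]
tool_rot: [2.797, 1.36, 0.02]
ft_force: [-0.0, 0.5, -0.2]
opening: 58.4
```

Run:
```python
from h import *
robot.capture('wrist');c=cap('wrist','w5.png')
o,T,g=grasp((528.7,-241.5,170))
for x in(0,-3):
  p=o['ee_pos']+T@[x,0,155]; print(proj(c,p))
print(ring(c,proj(c,g),50,zz=g[2]+8,hi=60000,pr=200))
```

```text
t 7.32 p [497.7 -94.5 351.9] yaw 51.46 z [ 0.0244 -0.0227 -0.9994] f [ 0.4 -0.2 -1. ] m [ 0.05  0.03 -0.04] op 58.2 q7 -0.64
grasp [501.5 -98.  197. ] shift [-95.2 109.8  30.9] q [ 0.6173  0.1054 -0.5535  1.8663  0.0833  1.1608 -0.6379]
(np.float64(314.7221224562308), np.float64(284.8990356812842))
(np.float64(314.7416574009454), np.float64(291.20255433130745))
[]
```

View pics/w5.png

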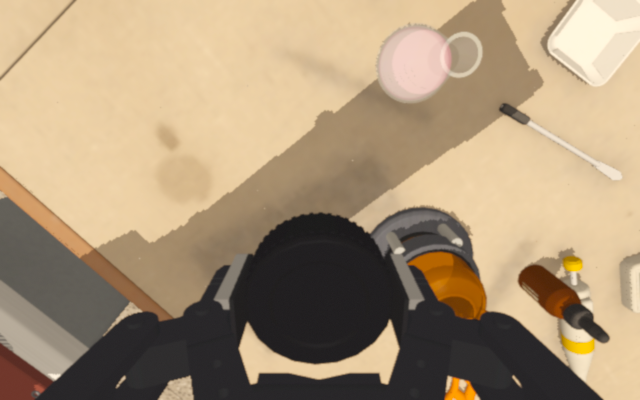

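Run:
```python
from h import *
c=robot.capture('wrist'); o,T=st(); q=o['ee_pos']
for x in(-6,-4,-2,0,2,4): print(x,[np.round(proj(c,q+T@np.array(p)),1) for p in((x-30,0,146.5),(x+30.5,0,172.5),(x,30,150),(x,-30,150))])
```

```text
t 7.37 p [497.5 -91.4 351.7] yaw 51.62 z [ 0.0239 -0.0211 -0.9995] f [-0.4  1.5 -1.1] m [0.11 0.03 0.03] op 58.2 q7 -0.64
-6 [array([315.6, 370.7]), array([315.4, 214.1]), array([389.7, 304.6]), array([240.9, 304.9])]
-4 [array([315.6, 366.9]), array([315.4, 209.8]), array([390. , 300.3]), array([240.5, 300.7])]
-2 [array([315.6, 363. ]), array([315.3, 205.5]), array([390.4, 296. ]), array([240.2, 296.4])]
0 [array([315.5, 359.2]), array([315.3, 201.1]), array([390.7, 291.7]), array([239.8, 292. ])]
2 [array([315.5, 355.3]), array([315.3, 196.7]), array([391. , 287.3]), array([239.4, 287.7])]
4 [array([315.5, 351.4]), array([315.3, 192.3]), array([391.3, 282.9]), array([239.1, 283.3])]
```

```bash
cat >> h.py <<'E'
def capto(p):  # shift bringing the held cap's middle to p
    o,T=st(); g=o['ee_pos']+T@[-3,.5,159.5]; print('cap',g.round(1),'shift',(T.T@(np.array(p)-g)).round(1),'q',o['qpos'].round(4)); return o,T,g
E
python3 - <<'E'
from h import *
capto((528.7,-241.5,165))
E
```

```text
t 7.37 p [497.5 -91.4 351.7] yaw 51.62 z [ 0.0239 -0.0211 -0.9995] f [-0.4  1.5 -1.1] m [0.11 0.03 0.03] op 58.2 q7 -0.64
cap [499.9 -97.5 192.3] shift [-95.  111.1  31. ] q [ 0.6154  0.1047 -0.5569  1.8676  0.0817  1.161  -0.6399]
```

Emit:
play_rows(
  plan=[
    [255, -0.024, 0.029, 0.006, 0],
    [255, -0.024, 0.028, 0.006, 0],
    [255, -0.024, 0.028, 0.005, 0],
    [255, -0.017, 0.018, 0.003, 0],
    [255, -0.004, 0.006, 0, 0],
    [255, 0, 0, 0, 0],
    [255, 0, 0, 0, 0],
  ],
)

```text
t: 7.95
ee_pos: [528.4, -228.2, 334.6]
tool_rot: [2.796, 1.373, 0.023]
ft_force: [0.7, -0.1, -0.7]
opening: 58.2
```

Run:
```python
from h import *
capto((528.7,-241.5,165))
```

```text
t 7.95 p [ 528.4 -228.2  334.6] yaw 52.29 z [ 0.0253 -0.0175 -0.9995] f [ 0.7 -0.1 -0.7] m [ 0.08 -0.02 -0.02] op 58.2 q7 -0.43
cap [ 531.  -233.7  175.2] shift [-7.6  2.6 10.2] q [ 0.7239  0.2556 -0.4601  1.7346  0.1341  1.151  -0.4328]
```

Emit:
play_rows(
  plan=[
    [255, 0, 0, 0, 0],
    [255, 0, 0, 0, 0],
    [255, 0, 0, 0, 0],
    [255, 0, 0, 0, 0],
  ],
)

```text
t: 8.28
ee_pos: [529.0, -221.6, 335.4]
tool_rot: [2.791, 1.384, 0.025]
ft_force: [0.1, -0.3, -0.4]
opening: 58.5
```

Run:
```python
from h import *
capto((528.7,-241.5,165))
```

```text
t 8.28 p [ 529.  -221.6  335.4] yaw 52.74 z [ 0.0261 -0.016  -0.9995] f [ 0.1 -0.3 -0.4] m [0.04 0.01 0.04] op 58.5 q7 -0.43
cap [ 531.7 -226.8  176. ] shift [-13.6   6.1  11.1] q [ 0.7183  0.2513 -0.465   1.7385  0.1318  1.1512 -0.4349]
```

```bash
cat >> h.py <<'E'
def settle(n=6):
    for _ in range(n): c=robot.capture('wrist')
    return c
E
python3 - <<'E'
from h import *
settle();capto((528.7,-241.5,150));settle(2);capto((528.7,-241.5,150))
E
```

```text
t 8.58 p [ 528.8 -222.9  335.1] yaw 52.63 z [ 0.0258 -0.0162 -0.9995] f [-0.3 -0.3 -0.3] m [0.02 0.09 0.04] op 58.6 q7 -0.43
cap [ 531.5 -228.2  175.7] shift [-12.4   5.1  25.8] q [ 0.7193  0.2522 -0.4638  1.7378  0.1321  1.1512 -0.4347]
t 8.68 p [ 528.8 -223.   335.1] yaw 52.62 z [ 0.0257 -0.0161 -0.9995] f [ 0.1 -0.3 -1. ] m [-0.04  0.01  0.03] op 58.4 q7 -0.43
cap [ 531.5 -228.3  175.6] shift [-12.3   5.   25.8] q [ 0.7195  0.2524 -0.4638  1.7377  0.1321  1.1512 -0.4347]
```

Emit:
play_rows(
  plan=[
    [255, -0.001, 0.0004, 0.002, 0],
    [255, -0.0025, 0.001, 0.005, 0],
    [255, -0.0025, 0.001, 0.005, 0],
    [255, -0.0025, 0.001, 0.005, 0],
    [255, -0.0025, 0.001, 0.005, 0],
    [255, -0.001, 0.0004, 0.002, 0],
  ],
)

```text
t: 9.18
ee_pos: [525.5, -237.6, 308.6]
tool_rot: [2.793, 1.38, 0.025]
ft_force: [0.6, -0.1, -1.0]
opening: 57.9
```

Run:
```python
from h import *
settle(); o,T,g=capto((528.7,-241.5,150))
s=cap('scene','s2.png'); t=cap('top','t2.png'); w=cap('wrist','w6.png')
jm=(528.7,-241.5,128)
def crop(c,p,f,h=50):
    u,v=map(int,proj(c,p)); print(u,v); v=max(v,h);return cv2.resize(c['pixels'][v-h:v+h,u-h:u+h],(400,400),interpolation=2)
im=np.hstack([crop(s,jm,6),crop(t,jm,6)]); cv2.imwrite('pics/c2.png',cv2.cvtColor(im,cv2.COLOR_RGB2BGR))
```

```text
t 9.48 p [ 526.2 -236.7  310.2] yaw 52.64 z [ 0.0274 -0.0167 -0.9995] f [-1.   0.2 -0.2] m [ 0.01  0.06 -0.01] op 58.0 q7 -0.42
cap [ 529.2 -242.   150.8] shift [ 0.1 -0.7  0.8] q [ 0.7314  0.2793 -0.4532  1.759   0.1446  1.1031 -0.4201]
369 162
388 195
```

View pics/c2.png

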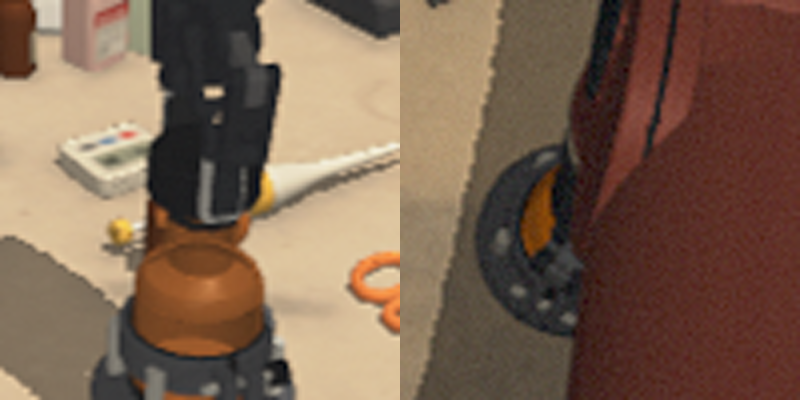

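The crop shows the cap hanging over the jar neck. In the scene view it may sit a little to the right, so I check numerically.

Run:
```python
from h import *
s=robot.capture('scene'); o,T,g=capto((528.7,-241.5,150))
px=s['pixels'].astype(int); 
for z in(110,128,137,150,163): print(z,np.round(proj(s,(528.7,-241.5,z)),1))
P=np.array(s['pose']); rx=P[:3,0]
for z in(137,163):
  for k in(-30,30): print(z,k,np.round(proj(s,np.array([g[0],g[1],z])+k*rx/np.hypot(*rx[:2])),1))
for k in(-25,25): print('neck',np.round(proj(s,np.array([528.7,-241.5,115])+k*rx),1))
for v in range(138,172,2):
  m=px[v,345:400]; print(v,''.join('#' if q.max()<45 else '+' if q.max()<75 else 'o' if q[0]>q[2]*1.9 else '.' for q in m))
```

```text
t 9.68 p [ 526.1 -236.7  310.2] yaw 52.64 z [ 0.0273 -0.0168 -0.9995] f [-0.  -1.2 -1.3] m [-0.03 -0.05 -0.01] op 58.1 q7 -0.42
cap [ 529.1 -242.1  150.7] shift [ 0.3 -0.7  0.7] q [ 0.7314  0.2793 -0.4531  1.7591  0.1447  1.1031 -0.4201]
110 [369.5 169.9]
128 [370.  162.7]
137 [370.2 159.1]
150 [370.6 153.7]
163 [370.9 148.3]
137 -30 [356.1 158.9]
137 30 [384.4 158.9]
163 -30 [356.5 148.2]
163 30 [385.3 148.2]
neck [358.  167.9]
neck [381.3 167.9]
138 ................########+#++#######+++++###............
140 ...............+#########+#+.+############+............
142 ...............+###########..+############.............
144 ...............###########################.............
146 .............+############+##############+.............
148 ............#############################..............
150 ...........+####################++++++###..............
152 ...........+############...+############...............
154 ...........+############....######++###+...............
156 ...........#############...+######..###oo..............
158 ...........#############...#######.+###ooo.............
160 ............###########+...+#+####++###oooo............
162 ...........o+##########+...######++###oooo.............
164 ...........+ooo+#######+...######+++.oooo..............
166 ...........+oooo+######+..........ooo..................
168 .oooooo....++oooooo++##########++ooo...................
170 .oooooo....+++oooooooooooooooooooooo...................
```

Cap and neck agree in the image within about 1 px. I descend slowly.

Emit:
play_rows(
  plan=[
    [255, 0, -0.0003, 0.002, 0],
    [255, 0, -0.0003, 0.003, 0],
    [255, 0, -0.0003, 0.003, 0],
    [255, 0, -0.0003, 0.003, 0],
    [255, 0, -0.0002, 0.002, 0],
    [255, 0, 0, 0.001, 0],
  ],
)

```text
t: 10.18
ee_pos: [525.4, -235.8, 295.0]
tool_rot: [2.791, 1.381, 0.027]
ft_force: [-0.2, 0.2, -0.3]
opening: 58.4
```

Run:
```python
from h import *
settle(4);capto((528.7,-241.5,130))
```

```text
t 10.38 p [ 525.6 -236.   295.6] yaw 52.66 z [ 0.0284 -0.0174 -0.9994] f [-0.1 -0.1 -0.5] m [0.   0.08 0.  ] op 58.4 q7 -0.43
cap [ 528.7 -241.4  136.1] shift [-0.1 -0.1  6.1] q [ 0.7285  0.2916 -0.4516  1.7766  0.1527  1.0736 -0.4273]
```

Emit:
play_rows(
  plan=[
    [255, 0, 0, 0.001, 0],
    [255, 0, 0, 0.001, 0],
    [255, 0, 0, 0.001, 0],
    [255, 0, 0, 0.0005, 0],
  ],
)

```text
t: 10.72
ee_pos: [525.9, -236.1, 292.4]
tool_rot: [2.79, 1.38, 0.029]
ft_force: [0.5, 0.4, -1.5]
opening: 58.6
```

Run:
```python
from h import *
settle(2);capto((528.7,-241.5,130))
```

```text
t 10.82 p [ 525.9 -236.1  292.4] yaw 52.65 z [ 0.0293 -0.0178 -0.9994] f [-0.3  0.7 -0.1] m [-0.02  0.01 -0.04] op 58.4 q7 -0.43
cap [ 529.2 -241.7  133. ] shift [-0.2 -0.6  3. ] q [ 0.7277  0.2952 -0.4509  1.7793  0.155   1.0667 -0.4291]
```

Emit:
play_rows(
  plan=[
    [255, 0, 0, 0.0007, 0],
    [255, 0, 0, 0.0007, 0],
    [255, 0, 0, 0.0005, 0],
  ],
)

```text
t: 11.07
ee_pos: [526.0, -236.2, 290.5]
tool_rot: [2.79, 1.38, 0.029]
ft_force: [-0.0, 0.2, -1.3]
opening: 58.1
```

Run:
```python
from h import *
settle(2);capto((528.7,-241.5,130))
```

```text
t 11.17 p [ 526.  -236.2  290.4] yaw 52.65 z [ 0.0293 -0.0178 -0.9994] f [ 0.2 -0.1 -0.3] m [ 0.02  0.07 -0.01] op 58.5 q7 -0.43
cap [ 529.2 -241.7  131. ] shift [-0.1 -0.6  1. ] q [ 0.7272  0.2973 -0.4506  1.7811  0.1563  1.063  -0.43  ]
```

Emit:
play_rows(
  plan=[
    [255, 0, -0.0002, 0.0006, 0],
    [255, 0, -0.0002, 0.0006, 0],
    [255, 0, -0.0002, 0.0006, 0],
  ],
)

```text
t: 11.42
ee_pos: [525.6, -235.8, 288.6]
tool_rot: [2.79, 1.38, 0.029]
ft_force: [-0.0, -0.3, -1.6]
opening: 58.1
```

Run:
```python
from h import *
settle(2);capto((528.7,-241.5,130))
```

```text
t 11.52 p [ 525.5 -235.8  288.5] yaw 52.65 z [ 0.0294 -0.0179 -0.9994] f [-1.1 -0.2 -1.6] m [-0.01 -0.02  0.01] op 58.2 q7 -0.43
cap [ 528.8 -241.4  129.1] shift [-0.2  0.  -0.9] q [ 0.7269  0.2982 -0.4505  1.7842  0.157   1.059  -0.4311]
```

Emit:
play_rows(
  plan=[
    [255, 0, -0.0001, 0.0006, 0],
    [255, 0, -0.0001, 0.0006, 0],
    [255, 0, 0, 0.0006, 0],
  ],
)

```text
t: 11.77
ee_pos: [525.8, -235.8, 288.0]
tool_rot: [2.788, 1.379, 0.03]
ft_force: [-3.2, 1.9, 6.5]
opening: 58.2
```

Run:
```python
from h import *
settle(2);capto((528.7,-241.5,130))
```

```text
t 11.87 p [ 525.8 -235.8  288. ] yaw 52.65 z [ 0.0306 -0.0188 -0.9994] f [-2.2  1.2  6.7] m [ 0.16  0.67 -0.03] op 58.5 q7 -0.43
cap [ 529.2 -241.5  128.6] shift [-0.3 -0.3 -1.4] q [ 0.7265  0.2986 -0.4504  1.785   0.1581  1.0566 -0.4321]
```

Contact: about 7 N with the cap centre about 4.6 mm above the rim, so the lugs are resting on the threads. I start the backward search in short, lightly pressed batches, shifting sideways to keep the cap axis fixed.

Emit:
play_rows(
  plan=[
    [255, 0, -0.0001, 0.0003, -0.02],
    [255, 0, -0.0001, 0.0003, -0.03],
    [255, 0, -0.0001, 0.0003, -0.03],
    [255, 0, -0.0001, 0.0003, -0.03],
  ],
)

```text
t: 12.2
ee_pos: [525.8, -235.2, 288.2]
tool_rot: [2.703, 1.536, 0.028]
ft_force: [-1.8, 0.4, 3.3]
opening: 58.1
```

Run:
```python
from h import *
settle(2);capto((528.7,-241.5,130))
```

```text
t 12.3 p [ 525.8 -235.2  288.2] yaw 59.17 z [ 0.0319 -0.0193 -0.9993] f [-1.3 -0.2  4.2] m [ 0.18  0.34 -0.09] op 58.5 q7 -0.32
cap [ 529.8 -241.1  128.9] shift [-0.9 -0.7 -1.2] q [ 0.7402  0.2999 -0.4677  1.7852  0.1642  1.0565 -0.3239]
```

Emit:
play_rows(
  plan=[
    [255, -0.0001, -0.0002, 0.0003, -0.03],
    [255, -0.0001, -0.0002, 0.0003, -0.03],
    [255, -0.0001, -0.0002, 0.0003, -0.03],
    [255, -0.0001, -0.0002, 0.0003, -0.03],
  ],
)

```text
t: 12.63
ee_pos: [525.2, -234.8, 288.4]
tool_rot: [2.606, 1.693, 0.026]
ft_force: [-2.2, 1.4, 4.6]
opening: 58.6
```

Run:
```python
from h import *
settle(1);capto((528.7,-241.5,130))
```

```text
t 12.68 p [ 525.2 -234.8  288.4] yaw 66.16 z [ 0.0329 -0.0194 -0.9993] f [-2.   1.2  5.5] m [ 0.25  0.44 -0.12] op 58.3 q7 -0.21
cap [ 529.7 -240.9  129.1] shift [-1.  -0.6 -1. ] q [ 0.7557  0.3007 -0.486   1.7863  0.1702  1.0564 -0.2066]
```

Emit:
play_rows(
  plan=[
    [255, -0.0002, -0.0002, 0.0003, -0.03],
    [255, -0.0002, -0.0002, 0.0003, -0.03],
    [255, -0.0002, -0.0002, 0.0003, -0.03],
    [255, -0.0001, -0.0002, 0.0003, -0.03],
  ],
)

```text
t: 13.02
ee_pos: [524.5, -234.7, 288.5]
tool_rot: [2.496, 1.848, 0.024]
ft_force: [-2.2, 2.0, 4.8]
opening: 58.3
```

Run:
```python
from h import *
settle(1);capto((528.7,-241.5,130))
```

```text
t 13.07 p [ 524.4 -234.7  288.5] yaw 73.16 z [ 0.0336 -0.0193 -0.9993] f [-2.4  1.5  4. ] m [ 0.32  0.57 -0.08] op 58.2 q7 -0.09
cap [ 529.4 -240.8  129.2] shift [-0.8 -0.4 -0.8] q [ 0.772   0.3017 -0.5045  1.7876  0.176   1.0566 -0.0885]
```

Emit:
play_rows(
  plan=[
    [255, -0.0002, -0.0002, 0.0003, -0.03],
    [255, -0.0002, -0.0002, 0.0003, -0.03],
    [255, -0.0002, -0.0002, 0.0003, -0.03],
    [255, -0.0001, -0.0002, 0.0003, -0.03],
  ],
)

```text
t: 13.4
ee_pos: [523.5, -235.2, 287.6]
tool_rot: [2.379, 1.994, 0.021]
ft_force: [-0.1, -1.2, 0.0]
opening: 58.4
```

Run:
```python
from h import *
settle(1);capto((528.7,-241.5,130))
```

```text
t 13.45 p [ 523.5 -235.3  287.5] yaw 80.05 z [ 0.0339 -0.0196 -0.9992] f [ 0.1 -1.1 -0.4] m [-0.22 -0.05 -0.07] op 58.0 q7 0.03
cap [ 528.9 -241.5  128.2] shift [-0.1 -0.1 -1.8] q [ 0.7883  0.3042 -0.5221  1.7894  0.1831  1.0551  0.0278]
```

The force vanished and the cap sinks: a lug has left its ledge. I stop turning and press straight down gently.

Emit:
play_rows(
  plan=[
    [255, 0, 0, 0.0006, 0],
    [255, 0, 0, 0.0006, 0],
    [255, 0, 0, 0.0006, 0],
    [255, 0, 0, 0.0005, 0],
    [255, 0, 0, 0.0004, 0],
    [255, 0, 0, 0.0003, 0],
  ],
)

```text
t: 13.95
ee_pos: [523.6, -235.6, 283.5]
tool_rot: [2.384, 1.989, 0.021]
ft_force: [-0.4, -0.3, -0.2]
opening: 58.4
```

Run:
```python
from h import *
settle(1);capto((528.7,-241.5,124))
```

```text
t 14.0 p [ 523.5 -235.6  283.4] yaw 79.66 z [ 0.0337 -0.0193 -0.9992] f [-0.1 -0.6 -0.5] m [-0.04  0.   -0.08] op 58.3 q7 0.02
cap [ 528.9 -241.8  124.1] shift [ 0.2 -0.2  0.1] q [ 0.7867  0.3089 -0.52    1.7929  0.1855  1.0478  0.0197]
```

Emit:
play_rows(
  plan=[
    [255, 0, 0, 0.0005, 0],
    [255, 0, 0, 0.0005, 0],
    [255, 0, 0, 0.0004, 0],
    [255, 0, 0, 0.0004, 0],
  ],
)

```text
t: 14.33
ee_pos: [523.6, -235.7, 281.5]
tool_rot: [2.384, 1.989, 0.021]
ft_force: [0.4, -0.5, -0.4]
opening: 58.4
```

Run:
```python
from h import *
settle(1);capto((528.7,-241.5,121))
```

```text
t 14.38 p [ 523.6 -235.6  281.4] yaw 79.65 z [ 0.0336 -0.0193 -0.9992] f [ 0.1 -0.4 -0.1] m [-0.05 -0.03 -0.09] op 58.4 q7 0.02
cap [ 529.  -241.8  122.1] shift [ 0.2 -0.3  1.1] q [ 0.7861  0.3112 -0.5196  1.7945  0.1871  1.0442  0.0181]
```

Emit:
play_rows(
  plan=[
    [255, 0, 0, 0.0004, 0],
    [255, 0, 0, 0.0004, 0],
    [255, 0, 0, 0.0003, 0],
    [255, 0, 0, 0.0003, 0],
  ],
)

```text
t: 14.72
ee_pos: [523.7, -235.7, 279.9]
tool_rot: [2.385, 1.989, 0.021]
ft_force: [0.4, -0.8, -0.4]
opening: 58.6
```

Run:
```python
from h import *
settle(1);capto((528.7,-241.5,121))
```

```text
t 14.77 p [ 523.7 -235.7  279.9] yaw 79.65 z [ 0.0337 -0.0193 -0.9992] f [-0.6  0.1  0.7] m [ 0.    0.1  -0.03] op 58.4 q7 0.02
cap [ 529.  -241.8  120.6] shift [ 0.2 -0.3 -0.4] q [ 0.7856  0.3129 -0.5192  1.7958  0.1882  1.0414  0.0172]
```

The cap has dropped about 8 mm and now touches the sealing ring at about 121 mm, as it should after the drop. I begin screwing clockwise, cautiously at first.

Emit:
play_rows(
  plan=[
    [255, 0, 0.0001, 0.0002, 0.015],
    [255, 0, 0.0001, 0.0002, 0.02],
    [255, 0, 0.0001, 0.0002, 0.02],
    [255, 0, 0.0001, 0.0002, 0.02],
  ],
)

```text
t: 15.1
ee_pos: [524.0, -235.9, 279.3]
tool_rot: [2.464, 1.89, 0.023]
ft_force: [-0.7, -0.4, 2.0]
opening: 58.4
```

Run:
```python
from h import *
settle(1);capto((528.7,-241.5,121))
```

```text
t 15.15 p [ 524.  -235.9  279.3] yaw 74.88 z [ 0.0334 -0.0196 -0.9993] f [-1.  -0.7  2. ] m [0.01 0.27 0.03] op 58.2 q7 -0.06
cap [ 529.  -242.1  120. ] shift [ 0.5 -0.4 -1. ] q [ 0.7744  0.3123 -0.506   1.7959  0.1842  1.0399 -0.0626]
```

Emit:
play_rows(
  plan=[
    [255, 0, 0.0001, 0.0002, 0.03],
    [255, 0, 0.0001, 0.0002, 0.03],
    [255, 0, 0.0001, 0.0002, 0.03],
    [255, 0, 0.0001, 0.0002, 0.03],
  ],
)

```text
t: 15.48
ee_pos: [524.5, -236.4, 279.1]
tool_rot: [2.58, 1.728, 0.026]
ft_force: [-1.0, -0.9, 1.6]
opening: 58.3
```

Run:
```python
from h import *
settle(1);capto((528.7,-241.5,121))
```

```text
t 15.53 p [ 524.5 -236.4  279.1] yaw 67.49 z [ 0.0338 -0.0205 -0.9992] f [-1.  -0.2  2. ] m [-0.03  0.3   0.03] op 58.5 q7 -0.19
cap [ 529.2 -242.6  119.8] shift [ 0.9 -0.9 -1.3] q [ 0.7575  0.3104 -0.4856  1.7957  0.1777  1.0377 -0.1862]
```

Emit:
play_rows(
  plan=[
    [255, 0.0001, -0.0001, 0.0002, 0.03],
    [255, 0.0001, -0.0001, 0.0002, 0.03],
    [255, 0.0001, -0.0001, 0.0002, 0.03],
    [255, 0.0001, -0.0001, 0.0002, 0.03],
    [255, 0.0001, -0.0001, 0.0002, 0.03],
    [255, 0.0001, -0.0001, 0.0002, 0.03],
  ],
)

```text
t: 16.03
ee_pos: [524.7, -236.6, 279.2]
tool_rot: [2.73, 1.478, 0.032]
ft_force: [-0.9, -1.4, 2.6]
opening: 57.9
```

Run:
```python
from h import *
settle(1);capto((528.7,-241.5,121))
```

```text
t 16.08 p [ 524.8 -236.6  279.2] yaw 56.72 z [ 0.0361 -0.023  -0.9991] f [-1.  -1.7  1.7] m [-0.12  0.21 -0.03] op 58.3 q7 -0.37
cap [ 529.3 -243.1  119.9] shift [ 1.  -1.3 -1.2] q [ 0.7331  0.3055 -0.4566  1.7975  0.1684  1.0329 -0.367 ]
```

Emit:
play_rows(
  plan=[
    [255, 0.0001, -0.0001, 0.0003, 0.03],
    [255, 0.0001, -0.0001, 0.0003, 0.03],
    [255, 0.0001, -0.0001, 0.0003, 0.03],
    [255, 0.0001, -0.0001, 0.0003, 0.03],
    [255, 0.0001, -0.0001, 0.0003, 0.03],
    [255, 0.0001, -0.0001, 0.0003, 0.03],
  ],
)

```text
t: 16.58
ee_pos: [525.2, -236.9, 278.9]
tool_rot: [2.852, 1.221, 0.039]
ft_force: [-1.0, -0.9, 2.3]
opening: 58.4
```

Run:
```python
from h import *
settle(1);capto((528.7,-241.5,121))
```

```text
t 16.63 p [ 525.2 -236.9  278.9] yaw 46.21 z [ 0.0383 -0.0258 -0.9989] f [-1.  -0.9  3.6] m [-0.14  0.32 -0.03] op 58.7 q7 -0.54
cap [ 529.5 -243.5  119.5] shift [ 0.9 -2.  -1.5] q [ 0.7092  0.3018 -0.4285  1.7993  0.1603  1.0275 -0.5441]
```

Emit:
play_rows(
  plan=[
    [255, 0.0001, -0.0002, 0.0003, 0.03],
    [255, 0.0001, -0.0002, 0.0003, 0.03],
    [255, 0.0001, -0.0002, 0.0003, 0.03],
    [255, 0.0001, -0.0002, 0.0003, 0.03],
    [255, 0.0001, -0.0002, 0.0003, 0.03],
    [255, 0.0001, -0.0002, 0.0003, 0.03],
  ],
)

```text
t: 17.13
ee_pos: [525.2, -236.7, 278.4]
tool_rot: [2.95, 0.959, 0.046]
ft_force: [-1.0, -0.9, 2.8]
opening: 58.2
```

Run:
```python
from h import *
settle(1);capto((528.7,-241.5,121))
```

```text
t 17.18 p [ 525.2 -236.7  278.4] yaw 35.93 z [ 0.0402 -0.0284 -0.9988] f [-0.8  0.3  3.5] m [-0.1   0.3   0.11] op 58.3 q7 -0.72
cap [ 529.5 -243.4  119.1] shift [ 0.5 -1.9 -2. ] q [ 0.6858  0.2977 -0.4016  1.8022  0.1526  1.0221 -0.7182]
```

Emit:
play_rows(
  plan=[
    [255, 0.0001, -0.0001, 0.0003, 0.03],
    [255, 0.0001, -0.0001, 0.0003, 0.03],
    [255, 0.0001, -0.0001, 0.0003, 0.03],
    [255, 0.0001, -0.0001, 0.0003, 0.03],
    [255, 0.0001, -0.0001, 0.0003, 0.03],
  ],
)

```text
t: 17.6
ee_pos: [525.5, -236.5, 277.9]
tool_rot: [3.013, 0.74, 0.05]
ft_force: [-1.4, -0.5, 4.0]
opening: 57.9
```

Run:
```python
from h import *
settle(1);capto((528.7,-241.5,121))
```

```text
t 17.65 p [ 525.5 -236.5  277.9] yaw 27.5 z [ 0.0407 -0.0298 -0.9987] f [-0.9 -0.5  3.8] m [-0.07  0.4   0.05] op 58.8 q7 -0.86
cap [ 529.6 -243.1  118.6] shift [-0.  -1.7 -2.5] q [ 0.6664  0.2956 -0.3798  1.8036  0.1463  1.0191 -0.8612]
```

Emit:
play_rows(
  plan=[
    [255, 0, -0.0001, 0.0003, 0.03],
    [255, 0, -0.0001, 0.0003, 0.03],
    [255, 0, -0.0001, 0.0003, 0.03],
    [255, 0, -0.0001, 0.0003, 0.03],
  ],
)

```text
t: 17.98
ee_pos: [525.7, -236.3, 277.6]
tool_rot: [3.052, 0.564, 0.055]
ft_force: [-0.9, -1.3, 3.1]
opening: 58.3
```

Run:
```python
from h import *
settle(1);capto((528.7,-241.5,121))
```

```text
t 18.03 p [ 525.7 -236.2  277.6] yaw 20.86 z [ 0.0414 -0.0306 -0.9987] f [-1.   0.1  3.5] m [-0.02  0.46  0.08] op 58.2 q7 -0.97
cap [ 529.7 -242.6  118.3] shift [-0.4 -1.3 -2.8] q [ 0.6514  0.2936 -0.363   1.805   0.1409  1.0165 -0.9736]
```

Emit:
play_rows(
  plan=[
    [255, 0, -0.0001, 0.0003, 0.02],
    [255, 0, -0.0001, 0.0003, 0.02],
    [255, 0, -0.0001, 0.0003, 0.02],
    [255, 0, -0.0001, 0.0003, 0.02],
  ],
)

```text
t: 18.37
ee_pos: [525.8, -236.1, 277.2]
tool_rot: [3.073, 0.439, 0.058]
ft_force: [-1.5, 0.5, 5.7]
opening: 58.3
```

Run:
```python
from h import *
settle(1);capto((528.7,-241.5,121))
```

```text
t 18.42 p [ 525.8 -236.1  277.2] yaw 16.22 z [ 0.0424 -0.0315 -0.9986] f [-1.4 -0.5  5.5] m [-0.1   0.53  0.09] op 58.7 q7 -1.05
cap [ 529.9 -242.4  117.9] shift [-0.7 -1.1 -3.2] q [ 0.641   0.2924 -0.3512  1.8062  0.1375  1.0138 -1.0523]
```

Emit:
play_rows(
  plan=[
    [255, 0, -0.0001, 0.0002, 0.015],
    [255, 0, -0.0001, 0.0002, 0.015],
    [255, 0, -0.0001, 0.0002, 0.015],
    [255, 0, -0.0001, 0.0002, 0.015],
  ],
)

```text
t: 18.75
ee_pos: [525.9, -235.9, 277.1]
tool_rot: [3.085, 0.341, 0.061]
ft_force: [-1.7, -0.8, 4.0]
opening: 58.3
```

Run:
```python
from h import *
settle(1);capto((528.7,-241.5,121))
```

```text
t 18.8 p [ 525.9 -235.9  277.2] yaw 12.59 z [ 0.0433 -0.0322 -0.9985] f [-1.2  0.2  5.2] m [-0.03  0.51  0.12] op 58.1 q7 -1.11
cap [ 530.  -242.2  117.8] shift [-1.  -0.8 -3.3] q [ 0.6328  0.2912 -0.342   1.8072  0.1346  1.012  -1.1139]
```

Emit:
play_rows(
  plan=[
    [255, 0, -0.0001, 0.0001, 0.015],
    [255, 0, -0.0001, 0.0001, 0.015],
    [255, 0, -0.0001, 0.0001, 0.015],
    [255, 0, -0.0001, 0.0001, 0.015],
  ],
)

```text
t: 19.13
ee_pos: [526.0, -235.7, 277.1]
tool_rot: [3.095, 0.241, 0.064]
ft_force: [-1.9, -1.4, 5.4]
opening: 58.3
```

Run:
```python
from h import *
settle(1);capto((528.7,-241.5,121))
```

```text
t 19.18 p [ 526.  -235.7  277.1] yaw 8.88 z [ 0.0437 -0.0329 -0.9985] f [-0.9 -1.6  5. ] m [-0.13  0.5   0.19] op 58.2 q7 -1.18
cap [ 530.1 -241.9  117.7] shift [-1.1 -0.5 -3.4] q [ 0.6244  0.29   -0.3327  1.8081  0.1319  1.0107 -1.177 ]
```

Emit:
play_rows(
  plan=[
    [255, 0, 0, 0.0001, 0.012],
    [255, 0, 0, 0.0001, 0.012],
    [255, 0, 0, 0.0001, 0.012],
  ],
)

```text
t: 19.43
ee_pos: [525.9, -235.8, 277.0]
tool_rot: [3.1, 0.182, 0.064]
ft_force: [-1.5, -1.5, 6.3]
opening: 58.3
```

Run:
```python
from h import *
settle(1);capto((528.7,-241.5,121));st()
```

```text
t 19.48 p [ 525.9 -235.8  277. ] yaw 6.69 z [ 0.0434 -0.0333 -0.9985] f [-2.2 -1.   6.2] m [-0.11  0.67  0.37] op 58.3 q7 -1.21
cap [ 529.9 -241.9  117.6] shift [-1.  -0.4 -3.4] q [ 0.6195  0.2894 -0.327   1.8084  0.1305  1.0104 -1.214 ]
t 19.48 p [ 525.9 -235.8  277. ] yaw 6.69 z [ 0.0434 -0.0333 -0.9985] f [-2.2 -1.   6.2] m [-0.11  0.67  0.37] op 58.3 q7 -1.21
```

Twist jumps to 0.37 N m at 73° of turn, so the stop is reached. I take one more small nudge to make it snug.

Emit:
play_rows(
  plan=[
    [255, 0, 0, 0.0001, 0.008],
    [255, 0, 0, 0, 0.002],
  ],
)

```text
t: 19.65
ee_pos: [525.9, -235.8, 277.0]
tool_rot: [3.101, 0.164, 0.064]
ft_force: [-1.7, -0.8, 4.4]
opening: 58.4
```

Run:
```python
from h import *
settle(1);capto((528.7,-241.5,121))
```

```text
t 19.7 p [ 525.9 -235.8  277. ] yaw 6.12 z [ 0.0432 -0.0337 -0.9985] f [-2.3 -1.4  4.7] m [-0.15  0.61  0.36] op 58.3 q7 -1.22
cap [ 529.8 -242.   117.6] shift [-1.  -0.5 -3.4] q [ 0.6181  0.2893 -0.3255  1.8085  0.1304  1.0105 -1.2238]
```

Emit:
play_rows(
  plan=[
    [255, 0, 0, 0.0001, 0.01],
    [255, 0, 0, 0, 0.006],
  ],
)

```text
t: 19.87
ee_pos: [525.9, -235.8, 277.0]
tool_rot: [3.102, 0.14, 0.064]
ft_force: [-2.2, -1.1, 5.2]
opening: 58.2
```

Run:
```python
from h import *
settle(1);capto((528.7,-241.5,121))
```

```text
t 19.92 p [ 525.9 -235.8  277. ] yaw 5.2 z [ 0.043  -0.0341 -0.9985] f [-0.6 -1.   4.6] m [-0.1   0.71  0.5 ] op 58.3 q7 -1.24
cap [ 529.8 -242.   117.7] shift [-0.9 -0.4 -3.4] q [ 0.616   0.2889 -0.3231  1.8087  0.1301  1.0104 -1.2396]
```

The twist is 0.50 N m, which is snug. I release and back off upward.

Emit:
play_rows(
  plan=[
    [150, 0, 0, 0, 0],
    [0, 0, 0, 0, 0],
    [0, 0, 0, 0, 0],
    [0, 0, 0, 0, 0],
    [0, 0, 0, 0, 0],
    [0, 0, 0, 0, 0],
  ],
)

```text
t: 20.42
ee_pos: [525.7, -234.6, 275.1]
tool_rot: [3.105, 0.139, 0.062]
ft_force: [0.1, 0.7, 0.6]
opening: 85.5
```

Run:
```python
from h import *
settle(3);capto((528.7,-241.5,118))
```

```text
t 20.57 p [ 525.7 -234.7  275.3] yaw 5.17 z [ 0.0418 -0.0315 -0.9986] f [-1.2  0.1  0.5] m [ 0.04  0.05 -0.03] op 85.2 q7 -1.24
cap [ 529.4 -240.5  115.9] shift [-0.7  1.  -2.1] q [ 0.6155  0.2906 -0.3238  1.8105  0.1286  1.0089 -1.2406]
```

Emit:
play_rows(
  plan=[
    [0, 0, 0.0005, -0.004, 0],
    [0, 0, 0.0005, -0.01, 0],
    [0, 0, 0, -0.015, 0],
    [0, 0, 0, -0.02, 0],
    [0, 0, 0, -0.02, 0],
    [0, 0, 0, -0.02, 0],
    [0, 0, 0, -0.02, 0],
    [0, -0.015, 0, -0.02, 0],
    [0, -0.03, 0, 0, 0],
    [0, -0.03, 0, 0, 0],
  ],
)

```text
t: 21.4
ee_pos: [447.3, -236.2, 414.1]
tool_rot: [3.105, 0.149, 0.07]
ft_force: [-0.2, -0.5, -0.4]
opening: 85.5
```

Run:
```python
from h import *
settle(6);st()
s=cap('scene','s3.png'); t=cap('top','t3.png'); w=robot.capture('wrist')
def crop(c,p,h=50):
    u,v=map(int,proj(c,p)); print(u,v,c['cx']); u=min(max(u,h),640-h);v=min(max(v,h),400-h);return cv2.resize(c['pixels'][v-h:v+h,u-h:u+h],(400,400),interpolation=2)
jm=(528.7,-241.5,118)
cv2.imwrite('pics/c3.png',cv2.cvtColor(np.hstack([crop(s,jm),crop(w,jm,100)]),cv2.COLOR_RGB2BGR))
for n,c,r in(('top',t,60),('wrist',w,120),('scene',s,30)):
  g=proj(c,(528.7,-241.5,125)); 
  for th in(40,55): print(n,th,ring(c,g,th,zz=131,lo=80,hi=30000,pr=r))
```

```text
t 21.7 p [ 448.2 -236.3  412.8] yaw 5.5 z [ 0.0454 -0.0297 -0.9985] f [-0.4 -0.6 -0. ] m [ 0.05  0.06 -0.02] op 85.4 q7 -1.09
369 166 312.9268690985342
324 103 318.6306924576434
top 40 [(array([378.8, 225.2]), array([24. , 36.5]), 450.0, array([ 467.7, -217.7,  131. ])), (array([388.2, 196. ]), array([28.8, 29. ]), 526.0, array([ 528.2, -239.8,  131. ])), (array([411.6, 183.6]), array([11.3, 73.5]), 455.0, array([ 553.4, -289.6,  131. ]))]
top 55 [(array([398.9, 152.8]), array([ 62.8, 256. ]), 3002.5, array([ 620.2, -266.3,  131. ]))]
wrist 40 [(array([311.8, 159.5]), array([10.2, 14.3]), 85.5, array([ 487.8, -235.9,  131. ])), (array([323.5, 100.4]), array([81.8, 85.4]), 5359.5, array([ 530.5, -240.3,  131. ]))]
wrist 55 [(array([311.8, 159.5]), array([10.8, 16.2]), 103.5, array([ 487.8, -235.8,  131. ])), (array([323.1, 100.1]), array([83.9, 86.6]), 5526.0, array([ 530.7, -240. ,  131. ]))]
scene 40 [(array([368.4, 167.1]), array([24.2, 29.3]), 503.0, array([ 518.6, -220.7,  131. ]))]
scene 55 [(array([367.5, 163.5]), array([28.1, 35.7]), 541.5, array([ 528.2, -231.4,  131. ]))]
```

View pics/c3.png

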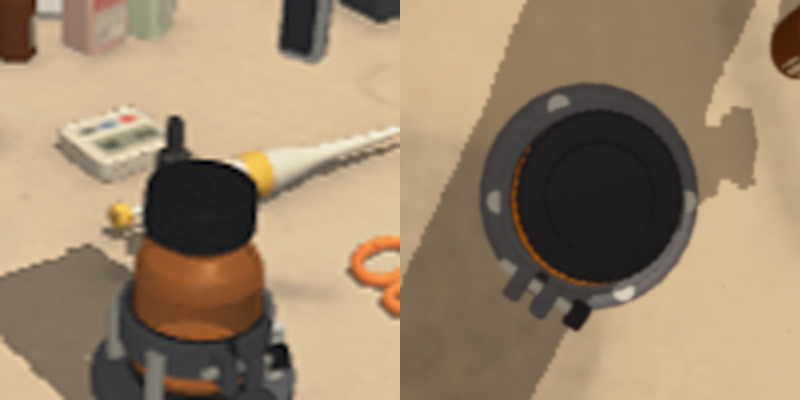

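The cap sits level and centred on the jar, with the dropper still standing behind it. I hand in.

Run:
```python
from h import *
t=robot.capture('top')
a=cv2.imread('pics/top.png'); b=cv2.cvtColor(t['pixels'],cv2.COLOR_RGB2BGR)
for n,(u,v) in(('flask',(313,158)),('dropper',(424,166))): print(n,np.abs(a[v-10:v+10,u-10:u+10].astype(int)-b[v-10:v+10,u-10:u+10]).mean().round(1))
print(robot.close_job())
```

```text
flask 23.2
dropper 30.5
the job is handed in; nothing more can be done
None
```

View pics/t3.png

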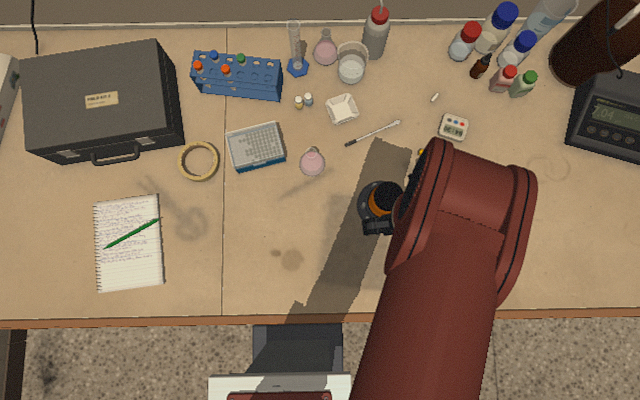

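The jar is closed: the black cap is screwed down snug on its sealing ring, the arm is clear, and the job was handed in at about 22 s.

- **Setting and search:** I set the cap on the neck and pressed with about 4–7 N. Turning it roughly 27° anticlockwise, I felt the press force vanish. The cap then sank about 8 mm on to the ring.
- **Screwing down:** I turned it clockwise about 74.5°, and it sank about 3 mm. The twist stayed under 0.2 N m until the stop, then rose to 0.50 N m. That is a little over the 0.4 N m you gave as snug but under the 0.8 N m limit.
- **Forces:** The pressing force never read above about 7 N.

**Last checks:**
- **Cap:** The scene and wrist views show it level and on the jar's axis within about 2 mm. My height estimate was 117.6 mm, against 118 mm for home.
- **Flask:** In the last top view it stands at its first position, pixel (312,161). The numeric before-and-after comparison there (difference 23) did not come out clean; I had no unchanged patch to compare it with, and noise or shadow may explain it.
- **Dropper bottle:** The arm hides it in that top view, so its comparison (difference 30) could not be used. In the scene view its teat still stands upright behind the jar, and nothing came near it.

**What was off:** The tool drifted to a tilt of about 3° while working, and I could not correct that with the moves available. The released cap still looks square.

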